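# Check off three picked bins in order

## Task

The parts for this order have been picked, so check off the bins: with the fingertips press down the check pin at the front of the narrowest bin, then that of the middle-sized bin, then that of the widest, in that order, lightly, each past half of its stroke (all the way down is fine too). The pins stay down by themselves. Do not lift, carry or shove the bins, leave the things around them where they are, and finish clear of everything.

Things in the scene. Friction and masses are not known exactly. Their poses are not given: they have to be found in the camera images.
- bin_narrow: The narrowest of three loose open stock bins of blue plastic, with small studs inside. Tray 56 mm wide (its y), 100 mm long (its x from -25 to +75 mm), 45 mm high; at its front (-x end) a grey block 50 x 50 mm, 30 mm high, centred at x = -50 mm, carries the check pin. About 1 kg. Origin on the underside, z up; the bins stand on the bench in any left-to-right order, turned by up to 0.35 rad, with the pin end towards the robot.
- pin_narrow_top (a point): Centre of the flat top of the check pin of the narrowest bin: a black round head 30 mm across and 8 mm thick on a 12 mm steel stem, standing upright on the grey block; 68 mm above the bench when fully up. The point goes down with the pin. The head is sprung on its stem: under the finger it first sinks about 1 mm per newton (up to 10 mm), so about 3 to 4 mm by the time the stem starts to slide, and springs back by that much on release.
- pin_narrow (a joint): How far the stem of the narrowest bin's check pin is pressed down, in m: 0 fully up, 0.018 fully down on a stop, cushioned by the sprung head; half its stroke is 0.009. It starts between 0 and 0.003, yields to about 3 to 4 N and stays where it is left (nothing returns the stem).
- bin_middle: The middle-sized of three loose open stock bins of blue plastic, with dark steel discs inside. Tray 82 mm wide (its y), 100 mm long (its x from -25 to +75 mm), 45 mm high; at its front (-x end) a grey block 50 x 50 mm, 30 mm high, centred at x = -50 mm, carries the check pin. About 1 kg. Origin on the underside, z up; the bins stand on the bench in any left-to-right order, turned by up to 0.35 rad, with the pin end towards the robot.
- pin_middle_top (a point): Centre of the flat top of the check pin of the middle-sized bin: a black round head 30 mm across and 8 mm thick on a 12 mm steel stem, standing upright on the grey block; 68 mm above the bench when fully up. The point goes down with the pin. The head is sprung on its stem: under the finger it first sinks about 1 mm per newton (up to 10 mm), so about 3 to 4 mm by the time the stem starts to slide, and springs back by that much on release.
- pin_middle (a joint): How far the stem of the middle-sized bin's check pin is pressed down, in m: 0 fully up, 0.018 fully down on a stop, cushioned by the sprung head; half its stroke is 0.009. It starts between 0 and 0.003, yields to about 3 to 4 N and stays where it is left (nothing returns the stem).
- bin_wide: The widest of three loose open stock bins of blue plastic, with three small cartons inside. Tray 120 mm wide (its y), 100 mm long (its x from -25 to +75 mm), 45 mm high; at its front (-x end) a grey block 50 x 50 mm, 30 mm high, centred at x = -50 mm, carries the check pin. About 1 kg. Origin on the underside, z up; the bins stand on the bench in any left-to-right order, turned by up to 0.35 rad, with the pin end towards the robot.
- pin_wide_top (a point): Centre of the flat top of the check pin of the widest bin: a black round head 30 mm across and 8 mm thick on a 12 mm steel stem, standing upright on the grey block; 68 mm above the bench when fully up. The point goes down with the pin. The head is sprung on its stem: under the finger it first sinks about 1 mm per newton (up to 10 mm), so about 3 to 4 mm by the time the stem starts to slide, and springs back by that much on release.
- pin_wide (a joint): How far the stem of the widest bin's check pin is pressed down, in m: 0 fully up, 0.018 fully down on a stop, cushioned by the sprung head; half its stroke is 0.009. It starts between 0 and 0.003, yields to about 3 to 4 N and stays where it is left (nothing returns the stem).
- disc: Bystander: loose dark steel disc 68 mm across, 7 mm thick, with a brass stud 12 mm across, 14 mm high; origin at the centre of the underside.
- tape: Bystander: loose cardboard core ring lying flat, 76 mm across, 25 mm high; origin at the centre of the underside.
- carton: Bystander: loose cardboard box 70 x 100 x 60 mm high; origin at the centre of the underside.
- bottle: Bystander: loose white plastic bottle 48 mm across, 110 mm high; origin at the centre of the underside.
Not all that is in view belongs to the job. Leave any green look-alike of the bin_middle alone.

How it is judged:
On the way, in this order (a step that is already met when the one before it is completed fails the run):
1. the check pin of the narrowest bin is pressed past half of its stroke (value of joint pin_narrow above 0.009 m), for 0.1 s.
2. the check pin of the middle-sized bin is pressed past half of its stroke (value of joint pin_middle above 0.009 m), for 0.1 s.
3. the check pin of the widest bin is pressed past half of its stroke (value of joint pin_wide above 0.009 m), for 0.1 s.
At the end, for the whole second after the job is handed in: All three check pins are down by more than 9 mm of their 18 mm; the bins stand upright (within 0.1 rad) and at rest within 20 mm of where they began, and the disc, ring, carton and bottle are within 20 mm of theirs (value of joint each of pin_narrow, pin_middle, pin_wide above 0.009 m and distance of each of bin_narrow, bin_middle, bin_wide, disc, tape, carton, bottle from where it was at the start of the episode below 0.02 m and angle between each of bin_narrow, bin_middle, bin_wide's own z axis and vertical below 0.1 rad and linear speed of each of bin_narrow, bin_middle, bin_wide, disc, tape, carton, bottle below 0.02 m/s); the robot touches nothing.
It fails at once if a pin is pressed (over 6 mm) before the one that comes before it is down (9 mm) ((value of joint pin_middle above 0.006 m and value of joint pin_narrow below 0.009 m) or (value of joint pin_wide above 0.006 m and value of joint pin_middle below 0.009 m)).
It fails at once if a bin or its pin is pressed hard (over 25 N) (contact force between any of bin_narrow, bin_middle, bin_wide and the fingers above 25 N).
It fails at once if a bin or its pin is pressed with the arm or the body of the gripper in place of the fingers (over 2 N) (contact force between any of bin_narrow, bin_middle, bin_wide and the arm above 2 N).
It fails at once if a bin is lifted (over 8 mm), carried or shoved (over 20 mm) (height (world z) of any of bin_narrow, bin_middle, bin_wide above 0.008 m or distance of any of bin_narrow, bin_middle, bin_wide from where it was at the start of the episode above 0.02 m).
It fails at once if a thing standing around the bins is moved by more than 20 mm (distance of any of disc, tape, carton, bottle from where it was at the start of the episode above 0.02 m).
It also fails if it takes over 48 s, if anything falls off the work surface, if the arm or the gripper's body presses on something with over 40 N, if the wrist force passes 120 N, or if a joint passes its speed limit or range.

## Robot

A 6-joint arm with a two-finger parallel gripper is mounted at the origin on the work surface. World frame = base frame: x ahead of the robot, y to its left, z up, the work surface at z = 0. Lengths are in m, angles in rad, forces in N, time in s.
With the tool pointing down it reaches from about 0.425 to 1.125 m from the base axis. Payload 14.9 kg.
Tool frame: the origin (TCP) lies at the very end of the fingers, on their centre line; the grasp point (between the pads) lies 19 mm behind it (grip_point_offset is the distance from the TCP to the grasp point, in m); z points along the fingers, y is the direction in which the jaws open and shut (so a half turn about z gives the same grasp; the last joint's range is limited). The gripper opens to 91 mm and grips with 3 to 60 N. Pads are 32 mm wide; open, the fingers measure 118 mm over their backs; the gripper's body (76 mm by 178 mm) begins 60 mm behind the grasp point.
Start: joints at [1.239, 0.379, 1.734, -0, 1.028, -0.033], TCP at [0.206, 0.669, 0.176] pointing down, gripper open.
Joint ranges: [-2.77, 2.77], [-0.74, 2.19], [0, 2.66], [-1.06, 4.2], [0.31, 2.87], [-3.08, 3.08]. Speed limits (rad/s): [1.89, 1.89, 2.39, 3.14, 3.14, 3.14].

## Interface

Orientations are given as a unit quaternion [x, y, z, w].
In Python, from station import get_obs, get_image, sign_off, search_frame, pinpoint, grip_point_offset gives the robot as it stands. The module is installed in compiled form; this text tells all that it offers.
- The arm moves only by the shell command python3 -m handwheel 'ROWS' [OPENING] [FORCE]. ROWS is JSON, a list of rows, each an object with "translation": the shift along the tool's x, y, z in mm, a list of three; "roll": the turn about the tool's z in rad. A call has 1 to 10 rows; each row is the pose to reach, as a shift and turn from the pose commanded when the call began, along the tool's axes at that moment; what a row does not reach only later rows make up. A row lasts 1/12 s, in which the tool goes at most 41.7 mm and 7.16 degrees, less where a joint would pass 70% of its speed; a pose out of reach is approached as far as the arm can. A call with a gripper value outside its range is refused whole. OPENING is the finger opening in mm, from 0 to 91.2, set as the call begins (- or left out, the last holds). The fingers move at their own pace and stop on an object; FORCE is the grip in N (left out, the last holds). Time passes only in rows, so rows that repeat a pose let the fingers close. It gives the time, the measured TCP pose, the force and the opening at its end, in the units of the state.
- get_obs(): the state, without advancing time (a new reading comes with each control period).
- get_image(name): name is "scene" or "top" or "wrist"; returns a dict with "color" (480x640x3 uint8, red, green, blue), "fx", "fy", "cx", "cy" (pixels), "world_from_camera" (4x4, takes a point from camera to world coordinates). Camera axes: x right, y down, z forward; pixel columns grow to the right and rows downward; lengths in m; the calibration is good to about 2 mm. A picture is of the moment at which its call begins. There is no depth.
- sign_off(): hands the job in, once; it reports no verdict.
Trained networks look in a picture, given as the dict that the camera call returned (one of the last four; its "shot" number tells which), for a name from the list of things; names that differ only in an ending like _2 or _b are one class to them, and where a whole thing is asked for, a point or a joint stands for the part that bears it (a point fixed in the world has none). Each returns a list of dicts, best first, with "p" (0 to 1); they miss things now and then, are a little off and sometimes report something else, mostly with a low value. They report only what shows in the picture. A call takes as long as a camera call. They do not tell look-alikes from the thing itself.
- search_frame(picture, target): "location" ([x, y, z] in m, in world coordinates, good to about 4 mm: the middle of the surface that is visible of it).
- pinpoint(picture, target): "location" ([x, y, z] in m, in world coordinates, good to about 4 mm: a listed point, or the origin of a listed thing).
The state is a dict: "clock": time; "joint_pos": joint angles; "joint_velocities": joint speeds; "effort": joint torques, N m; "ee_pos": TCP position; "tcp_rot": TCP orientation; "contact_force": force on the tool from outside, world axes, zero at the start; "moment": the same for the moment, N m; "width": finger opening in m.
Only numpy, scipy, OpenCV 4.12 (cv2) and the standard library are available. Lean on these libraries where they do the work, as an engineer would, in place of code of your own. Each camera call takes 0.05 s, during which the arm holds its last target. There are 200 camera calls.

## Working session

There is one attempt and no reset: what is moved stays moved. The work goes in short steps, Python scripts to look and compute and a shell command to move; the robot and the scene stay as the last step left them, time stands still between calls to the robot, and variables do not carry over. Pictures are saved under pics/ and viewed, about 8 in all and at most 12, crops included, and the job is handed in when it is done.

```bash
mkdir -p pics; python3 - <<'E'
from station import *
import cv2,numpy as np
o=get_obs();print({k:np.round(o[k],3).tolist() for k in o})
for n in("top","scene"):
    p=get_image(n);cv2.imwrite(f"pics/{n}1.png",p["color"][:,:,::-1])
    print(n,p["fx"],p["cx"],p["cy"],np.round(p["world_from_camera"],3).tolist())
    W=np.linalg.inv(p["world_from_camera"])
    for t in("pin_narrow_top","pin_middle_top","pin_wide_top","bin_narrow","bin_middle","bin_wide","disc","tape","carton","bottle"):
        for d in pinpoint(p,t):
            l=np.array(d["location"]);c=W[:3,:3]@l+W[:3,3]
            print(t,round(d["p"],2),l.round(3),(c[:2]/c[2]*[p["fx"],p["fy"]]+[p["cx"],p["cy"]]).round())
E
```

```text
{'clock': 0.0, 'joint_pos': [1.239, 0.379, 1.735, -0.0, 1.029, -0.033], 'joint_velocities': [-0.0, 0.002, -0.0, -0.001, 0.0, 0.0], 'effort': [-0.006, -76.37, -43.438, 0.065, 0.042, -0.0], 'ee_pos': [0.206, 0.669, 0.175], 'tcp_rot': [0.149, 0.989, -0.001, -0.0], 'contact_force': [0.568, -0.008, 0.416], 'moment': [-0.011, 0.008, 0.052], 'width': 0.091}
top 484.6160436913953 310.5245011268296 235.54386166567517 [[-0.019, -0.983, 0.184, 0.387], [-1.0, 0.016, -0.016, 0.09], [0.013, -0.184, -0.983, 0.95], [0.0, 0.0, 0.0, 1.0]]
pin_narrow_top 0.59 [ 0.525 -0.241  0.07 ] [482. 247.]
pin_middle_top 0.68 [0.442 0.286 0.066] [195. 297.]
pin_middle_top 0.68 [0.594 0.497 0.068] [ 82. 217.]
pin_middle_top 0.63 [0.325 0.276 0.07 ] [199. 364.]
pin_wide_top 0.52 [ 0.478 -0.01   0.066] [358. 275.]
bin_narrow 0.63 [ 0.579 -0.228 -0.002] [460. 226.]
bin_middle 0.94 [ 0.489  0.281 -0.001] [205. 276.]
bin_middle 0.69 [ 0.57   0.455 -0.002] [119. 237.]
bin_middle 0.67 [0.759 0.366 0.005] [166. 144.]
bin_middle 0.62 [ 0.293  0.318 -0.003] [184. 379.]
bin_wide 0.86 [ 0.527 -0.016 -0.   ] [356. 254.]
disc 0.7
[... 448 characters left out ...]
 [465. 261.]
pin_middle_top 0.62 [0.329 0.28  0.07 ] [337. 146.]
pin_middle_top 0.6 [0.449 0.288 0.064] [369. 178.]
pin_middle_top 0.51 [0.591 0.498 0.069] [477. 177.]
pin_wide_top 0.55 [ 0.47  -0.01   0.069] [264. 245.]
bin_narrow 0.74 [ 0.574 -0.23  -0.006] [201. 352.]
bin_middle 0.85 [0.294 0.316 0.003] [340. 150.]
bin_middle 0.78 [ 0.492  0.274 -0.003] [373. 210.]
bin_middle 0.66 [ 0.755  0.366 -0.004] [477. 270.]
bin_middle 0.58 [0.572 0.454 0.004] [451. 196.]
bin_wide 0.88 [ 0.523 -0.009 -0.005] [281. 278.]
disc 0.6 [ 0.395 -0.142  0.003] [200. 264.]
tape 0.91 [ 0.376  0.111 -0.002] [291. 208.]
carton 0.63 [ 0.782  0.133 -0.001] [405. 336.]
bottle 0.6 [ 0.776 -0.12   0.001] [300. 405.]
```

View pics/top1.png

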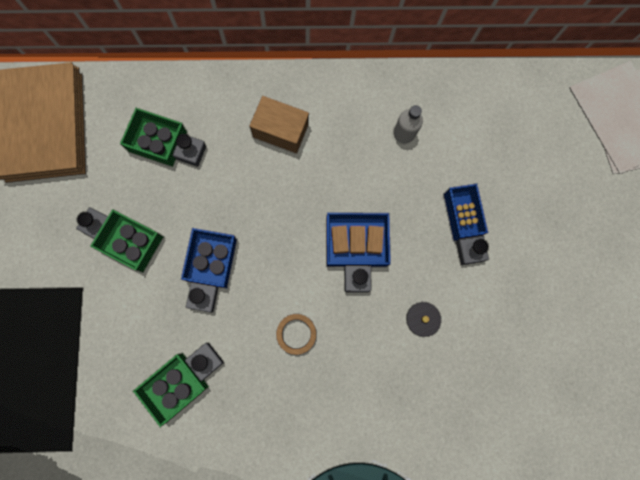

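View pics/scene1.png

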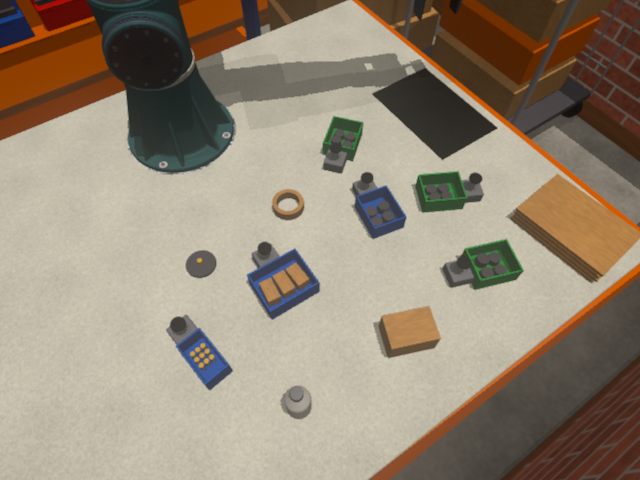

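Top view: the blue bins are narrow (466,220, pin 480,247), wide (357,245, pin 360,278) and middle (208,260, pin 198,297). The bin_middle look-alikes at (155,137), (125,240) and (172,388) are green, so the blue one at (208,260) is the one meant. I'll confirm that in a crop while I close the fingers and start the transit.

```bash
python3 - <<'E'
import cv2
i=cv2.imread("pics/top1.png")[190:430,60:380];cv2.imwrite("pics/crop1.png",cv2.resize(i,None,fx=2.5,fy=2.5,interpolation=cv2.INTER_CUBIC))
E
python3 -m handwheel '[{"translation":[-25,-14,0],"roll":0},{"translation":[-60,-34,0],"roll":0},{"translation":[-95,-54,0],"roll":0},{"translation":[-130,-74,0],"roll":0},{"translation":[-165,-94,0],"roll":0},{"translation":[-200,-114,0],"roll":0},{"translation":[-235,-134,0],"roll":0},{"translation":[-270,-154,0],"roll":0},{"translation":[-305,-174,0],"roll":0},{"translation":[-330,-190,0],"roll":0}]' 0 10
```

```text
clock: 1.93
ee_pos: [0.4674, 0.3881, 0.1758]
tcp_rot: [0.149, 0.989, 0.0, 0.0]
contact_force: [1.0, 0.7, -0.1]
width: 0.0274
```

View pics/crop1.png

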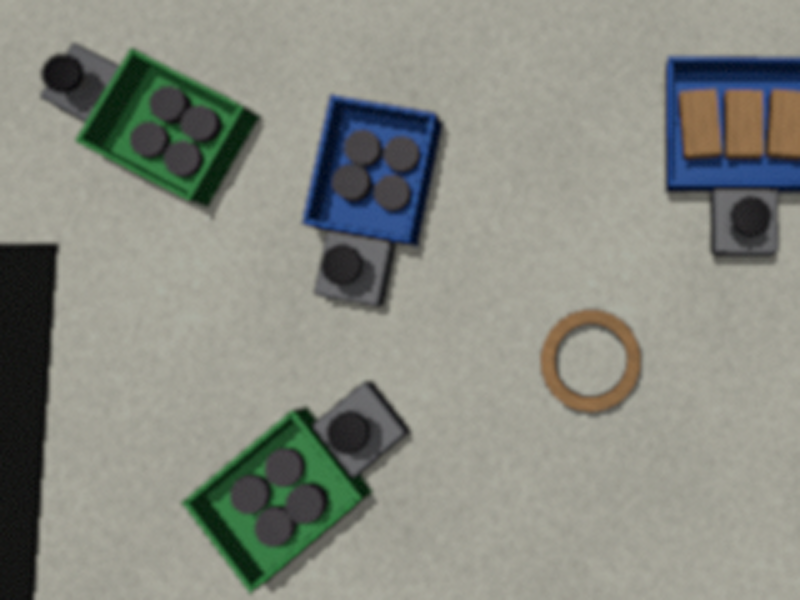

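The crop confirms it: the middle bin is blue at crop (370,170), pin (343,265); its two neighbours are green. Next, over to the narrow bin.

```bash
python3 -m handwheel '[{"translation":[-10,-25,0],"roll":0},{"translation":[-25,-60,0],"roll":0},{"translation":[-40,-96,0],"roll":0},{"translation":[-55,-132,0],"roll":0},{"translation":[-70,-168,0],"roll":0},{"translation":[-85,-204,0],"roll":0},{"translation":[-100,-240,0],"roll":0},{"translation":[-115,-276,0],"roll":0},{"translation":[-130,-312,0],"roll":0},{"translation":[-145,-348,0],"roll":0}]'
python3 -m handwheel '[{"translation":[-15,-36,0],"roll":0},{"translation":[-30,-72,0],"roll":0},{"translation":[-45,-108,0],"roll":0},{"translation":[-58,-140,0],"roll":0},{"translation":[-58,-140,0],"roll":0},{"translation":[-58,-140,0],"roll":0}]'
cat > look.py <<'E'
import sys
from station import *
import cv2,numpy as np
from scipy.spatial.transform import Rotation as R
n=sys.argv[1];p=get_image("wrist");o=get_obs()
cv2.imwrite(f"pics/wrist_{n}.png",p["color"][:,:,::-1])
W=np.linalg.inv(p["world_from_camera"]);Rt=R.from_quat(o["tcp_rot"])
print(np.round(o["ee_pos"],4),np.round(o["tcp_rot"],3),o["width"],np.round(o["contact_force"],2))
for d in pinpoint(p,f"pin_{n}_top")+pinpoint(p,f"bin_{n}"):
    l=np.array(d["location"]);c=W[:3,:3]@l+W[:3,3]
    print(round(d["p"],2),l.round(4),"pix",(c[:2]/c[2]*[p["fx"],p["fy"]]+[p["cx"],p["cy"]]).round(),"tool mm",(Rt.inv().apply(l-o["ee_pos"])*1e3).round(1))
E
python3 look.py narrow
```

```text
clock: 2.77
ee_pos: [0.5016, 0.0131, 0.1759]
tcp_rot: [0.149, 0.989, 0.0, 0.0]
contact_force: [1.0, -0.8, 0.9]
width: 0.0006
clock: 3.27
ee_pos: [0.5158, -0.1373, 0.1755]
tcp_rot: [0.15, 0.989, 0.0, 0.0]
contact_force: [0.1, 0.4, 0.7]
width: 0.0007
[ 0.5157 -0.1362  0.1755] [ 0.15   0.989  0.    -0.   ] 0.0002308832858765023 [ 0.16  1.3  -0.53]
0.58 [ 0.5265 -0.2348  0.0723] pix [224. 264.] tool mm [-39.5 -91.  103.1]
0.64 [ 0.5776 -0.2318  0.004 ] pix [258. 280.] tool mm [-87.5 -73.1 171.4]
```

View pics/wrist_narrow.png

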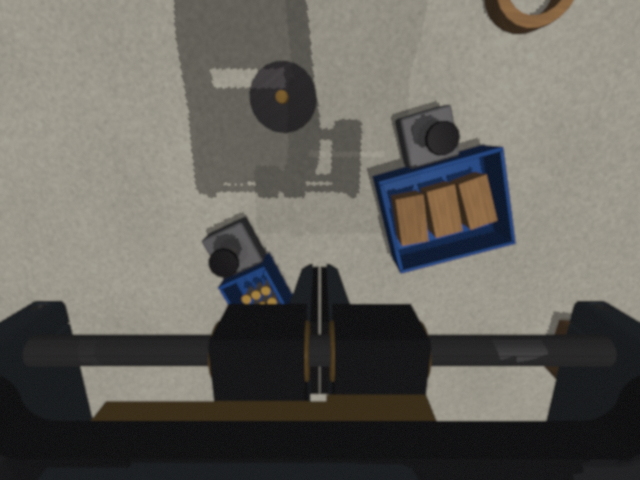

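The wrist view shows the narrow bin's pin head at (223,262), with the prediction on it at (224,264). The studs identify the bin. Three estimates agree on (0.5265, -0.237). I'll go over it and down to just above the head.

```bash
python3 -m handwheel '[{"translation":[-14,-32,0],"roll":0},{"translation":[-28,-64,0],"roll":0},{"translation":[-40,-93,0],"roll":0},{"translation":[-40,-93,20],"roll":0},{"translation":[-40,-93,50],"roll":0},{"translation":[-40,-93,80],"roll":0},{"translation":[-40,-93,95],"roll":0},{"translation":[-40,-93,97],"roll":0},{"translation":[-40,-93,97],"roll":0},{"translation":[-40,-93,97],"roll":0}]'; python3 look.py narrow2
```

```text
clock: 4.25
ee_pos: [0.5276, -0.2361, 0.0797]
tcp_rot: [0.148, 0.989, -0.0, 0.001]
contact_force: [-0.5, 0.2, 0.4]
width: 0.0006
[ 0.5278 -0.2364  0.08  ] [ 0.148  0.989 -0.     0.001] 0.0008715425707001827 [0.42 0.07 0.86]Traceback (most recent call last):
  File "look.py", line 9, in <module>
    for d in pinpoint(p,f"pin_{n}_top")+pinpoint(p,f"bin_{n}"):
             ~~~~~~~~^^^^^^^^^^^^^^^^^^
ValueError: it knows: bin_middle, bin_narrow, bin_wide, bottle, carton, disc, pin_middle_top, pin_narrow_top, pin_wide_top, tape
```

View pics/wrist_narrow2.png

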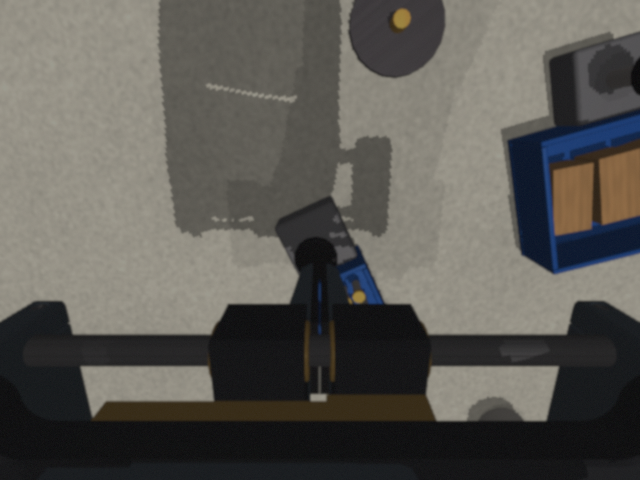

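The head at (315,252) sits under the fingertips. I'll press slowly to TCP z of about 0.051, which means a stem travel of roughly 13 mm.

```bash
python3 -m handwheel '[{"translation":[0,0,6],"roll":0},{"translation":[0,0,10],"roll":0},{"translation":[0,0,13],"roll":0},{"translation":[0,0,16],"roll":0},{"translation":[0,0,18],"roll":0},{"translation":[0,0,20],"roll":0}]'; python3 -m handwheel '[{"translation":[0,0,2],"roll":0},{"translation":[0,0,4],"roll":0},{"translation":[0,0,6],"roll":0},{"translation":[0,0,8],"roll":0},{"translation":[0,0,9],"roll":0},{"translation":[0,0,9],"roll":0},{"translation":[0,0,9],"roll":0}]'
```

```text
clock: 4.8
ee_pos: [0.5267, -0.2365, 0.0583]
tcp_rot: [0.149, 0.989, 0.0, -0.0]
contact_force: [0.7, -0.0, 1.1]
width: 0.0005
clock: 5.38
ee_pos: [0.5267, -0.2365, 0.0495]
tcp_rot: [0.149, 0.989, -0.0, -0.0]
contact_force: [-0.4, -0.4, -0.7]
width: 0.0005
```

There's no force where 3–4 N was expected, so I'll check where the fingers are.

```bash
sed -i 's/n=sys.argv\[1\]/n=sys.argv[1];s=sys.argv[2] if len(sys.argv)>2 else ""/; s/wrist_{n}/wrist_{n}{s}/' look.py; python3 look.py narrow 3; python3 - <<'E'
from station import *
import cv2,numpy as np
p=get_image("scene");cv2.imwrite("pics/s2.png",p["color"][:,:,::-1])
a=cv2.resize(p["color"][230:400,100:300,::-1],(760,600)[0:2],interpolation=cv2.INTER_CUBIC)
w=cv2.imread("pics/wrist_narrow3.png")[190:310,250:400]
cv2.imwrite("pics/cmp.png",np.hstack([cv2.resize(a,(400,340)),cv2.resize(w,(400,340),interpolation=cv2.INTER_CUBIC)]))
E
```

```text
[ 0.5268 -0.2365  0.0496] [ 0.149  0.989 -0.     0.   ] 0.0007886570969906608 [0.04 0.97 0.02]
0.81 [ 0.5295 -0.2378  0.0695] pix [317. 283.] tool mm [ -3.   -0.4 -19.9]
0.76 [ 0.5788 -0.2344  0.0029] pix [340. 301.] tool mm [-49.1  17.4  46.7]
```

View pics/cmp.png

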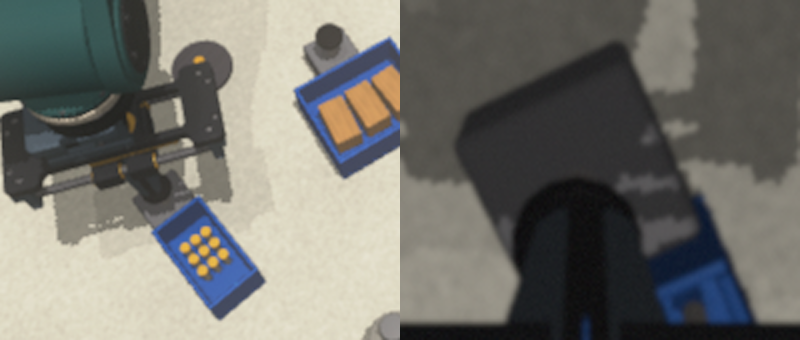

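```bash
python3 - <<'E'
from station import *
import numpy as np
F=[]
for i in range(3):
    p=get_image("wrist");F.append(get_obs()["contact_force"])
print(np.round(F,2).tolist())
W=np.linalg.inv(p["world_from_camera"])
for z in(.067,.06,.05,.046,.042,.03):
    c=W[:3,:3]@[.5268,-.2365,z]+W[:3,3];print(z,(c[:2]/c[2]*[p["fx"],p["fy"]]+[p["cx"],p["cy"]]).round(1), "r30mm px",round(p["fx"]*.030/c[2],1))
E
python3 -m handwheel '[{"translation":[0,0,-5],"roll":0},{"translation":[0,0,-20],"roll":0},{"translation":[0,0,-50],"roll":0},{"translation":[0,0,-80],"roll":0},{"translation":[20,60,-90],"roll":0},{"translation":[20,90,-90],"roll":0},{"translation":[20,90,-90],"roll":0},{"translation":[20,90,-90],"roll":0}]'
python3 look.py narrow 4
```

```text
[[-0.12, -0.15, 0.34], [0.44, -0.21, 0.24], [0.03, -0.02, 0.18]]
0.067 [318.3 276.4] r30mm px 50.6
0.06 [318.3 271.8] r30mm px 49.0
0.05 [318.3 265.7] r30mm px 47.0
0.046 [318.3 263.4] r30mm px 46.2
0.042 [318.3 261.2] r30mm px 45.4
0.03 [318.4 255. ] r30mm px 43.3
clock: 6.4
ee_pos: [0.5345, -0.1426, 0.1403]
tcp_rot: [0.148, 0.989, 0.0, 0.0]
contact_force: [0.4, -1.0, -0.2]
width: 0.0009
[ 0.5344 -0.1438  0.14  ] [ 0.148  0.989 -0.     0.   ] 0.0005409714690860762 [ 0.3  -0.65  0.89]
0.77 [ 0.5275 -0.2387  0.0675] pix [208. 257.] tool mm [-21.1 -92.7  72.5]
0.86 [ 0.576  -0.2309  0.0043] pix [250. 275.] tool mm [-65.2 -71.1 135.8]
```

View pics/wrist_narrow4.png

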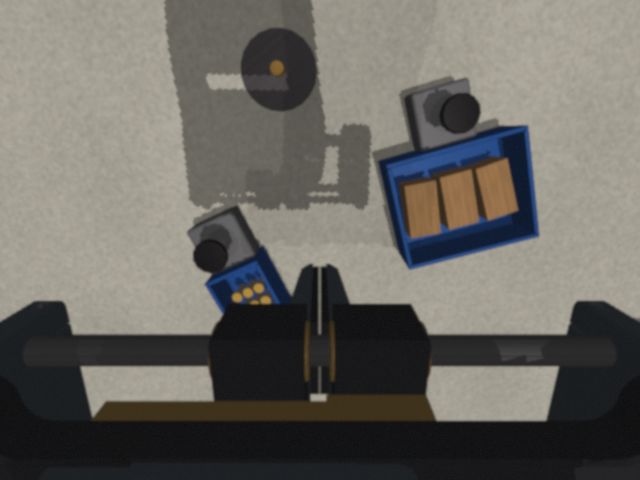

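The finger contact is doubtful: there was no force, and the head may still be at full height. I'll compare the head's height before and after with geometry, and check whether the fingertip projection fits the TCP.

```bash
python3 - <<'E'
from station import *
import cv2,numpy as np
w=get_image("wrist");s=get_image("scene")
def pj(p,l):
    W=np.linalg.inv(p["world_from_camera"]);c=W[:3,:3]@l+W[:3,3];return (c[:2]/c[2]*[p["fx"],p["fy"]]+[p["cx"],p["cy"]]).round(1).tolist(),round(p["fx"]*.030/c[2],1)
for n,xy in(("narrow",(.527,-.2375)),("wide",(.474,-.010))):
    for z in(.067,.054,.03):print(n,z,"wrist",pj(w,[*xy,z]),"scene",pj(s,[*xy,z]))
o=get_obs();t=np.array(o["ee_pos"]);print("tcp px",pj(w,t))
print("cam",np.round(w["world_from_camera"],3).tolist())
old=cv2.imread("pics/scene1.png");new=s["color"][:,:,::-1].copy();cv2.imwrite("pics/scene3.png",new)
f=lambda i,x,y,a:cv2.resize(i[y-a:y+a,x-a:x+a],(266,266),interpolation=cv2.INTER_CUBIC)
wi=w["color"][:,:,::-1]
cv2.imwrite("pics/cmp2.png",np.vstack([np.hstack([f(old,182,325,24),f(new,182,325,24),f(new,264,247,24)]),np.hstack([f(wi,220,240,45),f(wi,450,113,45),f(wi,320,280,45)])]))
E
```

```text
narrow 0.067 wrist ([212.6, 256.2], np.float64(35.2)) scene ([178.5, 322.9], np.float64(15.4))
narrow 0.054 wrist ([216.8, 251.1], np.float64(33.8)) scene ([180.2, 325.3], np.float64(15.3))
narrow 0.03 wrist ([223.8, 242.8], np.float64(31.5)) scene ([183.4, 329.5], np.float64(14.9))
wide 0.067 wrist ([466.2, 109.9], np.float64(39.7)) scene ([265.6, 246.4], np.float64(14.0))
wide 0.054 wrist ([459.6, 110.7], np.float64(38.0)) scene ([266.2, 249.5], np.float64(13.9))
wide 0.03 wrist ([449.0, 112.1], np.float64(35.1)) scene ([267.3, 254.9], np.float64(13.6))
tcp px ([317.6, 265.3], np.float64(46.8))
cam [[0.294, 0.913, 0.283, 0.454], [0.956, -0.281, -0.087, -0.12], [0.0, 0.296, -0.955, 0.35], [0.0, 0.0, 0.0, 1.0]]
```

View pics/cmp2.png

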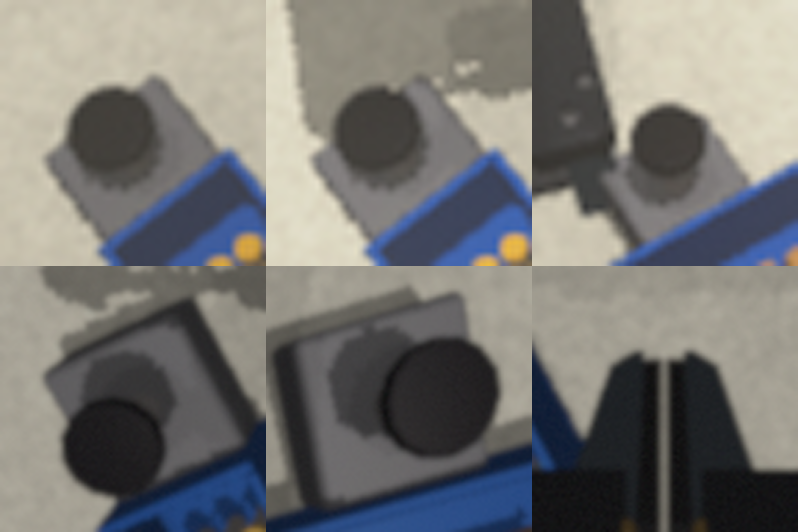

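The narrow head is unmoved (wrist at about (210,256), which is z≈0.067), and so is its bin. The fingertips therefore end well above the stated TCP, or the TCP offset is off. I'll check the offset value and estimate the tip height from the image.

```bash
python3 - <<'E'
from station import *
import station,numpy as np
from scipy.spatial.transform import Rotation as R
g=grip_point_offset;print("offset",g() if callable(g) else g)
w=get_image("wrist");o=get_obs();W=np.linalg.inv(w["world_from_camera"]);r=R.from_quat(o["tcp_rot"])
for x in(16,8,0):
  for z in(0,-19,-30,-40):
    q=[]
    for y in(-13.5,13.5):
        c=W[:3,:3]@(r.apply([x/1e3,y/1e3,z/1e3])+o["ee_pos"])+W[:3,3];q.append((c[:2]/c[2]*[w["fx"],w["fy"]]+[w["cx"],w["cy"]]).round().tolist())
    print(x,z,q)
E
```

```text
offset 0.0188
16 0 [[297.0, 242.0], [340.0, 242.0]]
16 -19 [[295.0, 252.0], [342.0, 252.0]]
16 -30 [[293.0, 258.0], [343.0, 258.0]]
16 -40 [[292.0, 265.0], [344.0, 265.0]]
8 0 [[297.0, 254.0], [340.0, 254.0]]
8 -19 [[295.0, 265.0], [341.0, 265.0]]
8 -30 [[294.0, 272.0], [343.0, 272.0]]
8 -40 [[292.0, 279.0], [344.0, 279.0]]
0 0 [[297.0, 265.0], [339.0, 265.0]]
0 -19 [[295.0, 277.0], [341.0, 277.0]]
0 -30 [[294.0, 285.0], [342.0, 285.0]]
0 -40 [[293.0, 293.0], [343.0, 293.0]]
```

```bash
python3 - <<'E'
import cv2
i=cv2.imread("pics/s2.png")[270:350,130:230];cv2.imwrite("pics/s2c.png",cv2.resize(i,(750,600),interpolation=cv2.INTER_CUBIC))
E
```

```text
(no output)
```

View pics/s2c.png

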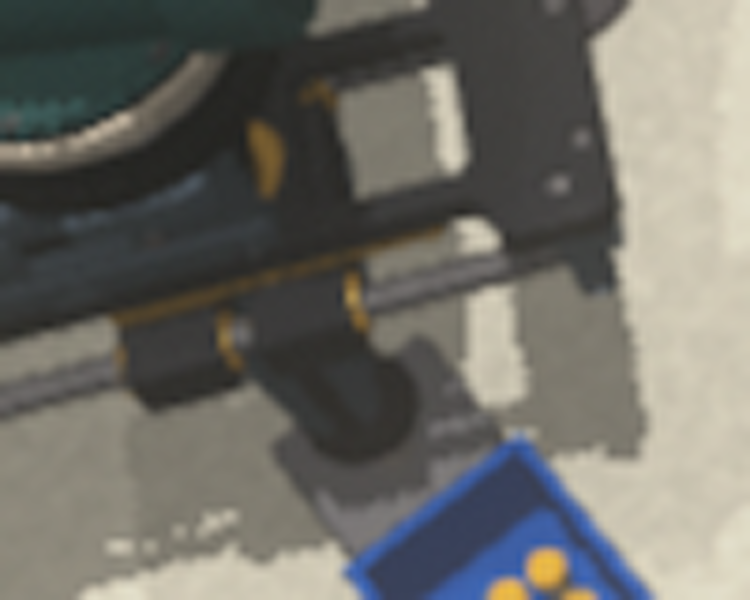

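In both views the tip lies over the head, yet the head didn't move. I'll go back down and track the head's front rim against the tip in the wrist image: once in contact, the rim must stop moving in the image.

```bash
cat > rim.py <<'E'
from station import *
import cv2,numpy as np,sys
w=get_image("wrist");o=get_obs();W=np.linalg.inv(w["world_from_camera"])
g=cv2.cvtColor(w["color"],cv2.COLOR_RGB2GRAY);cv2.imwrite(f"pics/r{w['shot']}.png",w["color"][:,:,::-1])
out=[]
for z in(.067,.064,.06,.055,.05):
    c=W[:3,:3]@[.527-.0143,-.2375+.0044,z]+W[:3,3];out.append((z,round(c[1]/c[2]*w["fy"]+w["cy"],1)))
print(w["shot"],np.round(o["ee_pos"],4),"F",np.round(o["contact_force"],1),"M",np.round(o["moment"],2),"pred rim row",out)
print("col mean rows 222..:",g[222:276:2,312:325].mean(1).astype(int).tolist())
E
python3 -m handwheel '[{"translation":[-10,-35,0],"roll":0},{"translation":[-20,-70,20],"roll":0},{"translation":[-20,-90,50],"roll":0},{"translation":[-20,-90,68],"roll":0},{"translation":[-20,-90,70],"roll":0},{"translation":[-20,-90,70],"roll":0}]';python3 rim.py
python3 -m handwheel '[{"translation":[0,0,5],"roll":0},{"translation":[0,0,10],"roll":0},{"translation":[0,0,10],"roll":0}]';python3 rim.py
python3 -m handwheel '[{"translation":[0,0,5],"roll":0},{"translation":[0,0,10],"roll":0},{"translation":[0,0,10],"roll":0}]';python3 rim.py
```

```text
clock: 7.2
ee_pos: [0.5257, -0.2367, 0.0686]
tcp_rot: [0.149, 0.989, 0.0, -0.001]
contact_force: [1.2, 0.3, 0.5]
width: 0.0009
14 [ 0.5267 -0.2367  0.0698] F [-0.3  0.   0.4] M [-0.02  0.    0.02] pred rim row [(0.067, np.float64(244.6)), (0.064, np.float64(243.1)), (0.06, np.float64(241.2)), (0.055, np.float64(239.0)), (0.05, np.float64(236.8))]
col mean rows 222..: [49, 49, 49, 48, 49, 48, 49, 48, 49, 48, 47, 35, 16, 18, 18, 16, 15, 16, 15, 15, 16, 17, 17, 17, 17, 16, 17]
clock: 7.5
ee_pos: [0.5269, -0.2361, 0.0595]
tcp_rot: [0.149, 0.989, -0.0, 0.0]
contact_force: [-0.5, -0.2, 0.3]
width: 0.0004
15 [ 0.5268 -0.2362  0.0597] F [-0.  -0.   0.6] M [ 0.01 -0.01 -0.03] pred rim row [(0.067, np.float64(247.9)), (0.064, np.float64(246.4)), (0.06, np.float64(244.3)), (0.055, np.float64(241.9)), (0.05, np.float64(239.5))]
col mean rows 222..: [49, 49, 49, 48, 48, 48, 49, 48, 48, 48, 48, 49, 46, 26, 16, 17, 17, 16, 15, 15, 15, 16, 17, 17, 16, 16, 16]
clock: 7.8
ee_pos: [0.5263, -0.2362, 0.0486]
tcp_rot: [0.149, 0.989, 0.0, -0.0]
contact_force: [0.4, -0.9, -0.3]
width: 0.0005
16 [ 0.5264 -0.2363  0.049 ] F [ 0.1  0.1 -0.2] M [0.01 0.03 0.02] pred rim row [(0.067, np.float64(254.9)), (0.064, np.float64(253.1)), (0.06, np.float64(250.9)), (0.055, np.float64(248.2)), (0.05, np.float64(245.6))]
col mean rows 222..: [47, 48, 48, 49, 49, 48, 49, 48, 49, 49, 49, 48, 48, 48, 49, 49, 34, 16, 18, 18, 15, 17, 17, 17, 16, 16, 16]
```

The rim tracks an untouched head all the way (244, 248, 254), so the real tips end at least 18 mm above the reported TCP. I'll keep descending in small steps, watching force and rim.

```bash

python3 -m handwheel '[{"translation":[0,0,2],"roll":0},{"translation":[0,0,4],"roll":0},{"translation":[0,0,4],"roll":0}]' | grep -E "pos|force";python3 rim.py
python3 -m handwheel '[{"translation":[0,0,2],"roll":0},{"translation":[0,0,4],"roll":0},{"translation":[0,0,4],"roll":0}]'| grep -E "pos|force";python3 rim.py
```

```text
ee_pos: [0.5266, -0.2365, 0.0452]
contact_force: [-1.0, 0.4, 0.6]
17 [ 0.5266 -0.2365  0.0454] F [-0.2 -0.7  0.4] M [-0.03  0.05  0.03] pred rim row [(0.067, np.float64(256.3)), (0.064, np.float64(254.5)), (0.06, np.float64(252.2)), (0.055, np.float64(249.5)), (0.05, np.float64(246.8))]
col mean rows 222..: [45, 47, 49, 49, 49, 49, 48, 49, 49, 49, 48, 49, 48, 48, 48, 49, 46, 27, 15, 18, 18, 17, 16, 16, 17, 17, 16]
ee_pos: [0.5265, -0.2364, 0.0411]
contact_force: [-0.3, -0.7, -0.2]
18 [ 0.5266 -0.2365  0.0413] F [ 0.4  0.8 -0.4] M [-0.04  0.03 -0.03] pred rim row [(0.067, np.float64(258.9)), (0.064, np.float64(257.0)), (0.06, np.float64(254.6)), (0.055, np.float64(251.8)), (0.05, np.float64(249.0))]
col mean rows 222..: [42, 46, 48, 48, 49, 49, 49, 49, 48, 49, 49, 48, 48, 48, 48, 49, 50, 48, 32, 16, 18, 18, 18, 16, 17, 16, 15]
```

```bash

python3 -m handwheel '[{"translation":[0,0,2],"roll":0},{"translation":[0,0,4],"roll":0},{"translation":[0,0,4],"roll":0}]' | grep -E "pos|force";python3 rim.py
python3 -m handwheel '[{"translation":[0,0,2],"roll":0},{"translation":[0,0,3],"roll":0},{"translation":[0,0,3],"roll":0}]'| grep -E "pos|force";python3 rim.py
```

```text
ee_pos: [0.5265, -0.2364, 0.0371]
contact_force: [-0.8, -0.1, 0.2]
19 [ 0.5265 -0.2364  0.0373] F [-0.  -0.7 -0.4] M [0.   0.03 0.03] pred rim row [(0.067, np.float64(261.5)), (0.064, np.float64(259.6)), (0.06, np.float64(257.1)), (0.055, np.float64(254.1)), (0.05, np.float64(251.2))]
col mean rows 222..: [39, 43, 47, 48, 49, 49, 49, 49, 48, 49, 49, 48, 48, 49, 48, 49, 49, 50, 49, 38, 18, 18, 19, 16, 17, 16, 16]
ee_pos: [0.5266, -0.2364, 0.0343]
contact_force: [-0.8, 0.3, -0.3]
20 [ 0.5266 -0.2365  0.0344] F [-0.6 -0.3  0.2] M [ 0.02  0.02 -0.06] pred rim row [(0.067, np.float64(263.3)), (0.064, np.float64(261.3)), (0.06, np.float64(258.7)), (0.055, np.float64(255.7)), (0.05, np.float64(252.7))]
col mean rows 222..: [38, 41, 46, 48, 49, 49, 49, 49, 49, 49, 49, 49, 49, 48, 49, 49, 49, 49, 50, 50, 35, 16, 16, 17, 17, 16, 17]
```

There's still no contact at 0.034. The tip's front edge at row 265 fits a 32 mm wide pad ending about 40 mm above the TCP, which puts contact at a TCP z of about 0.028. Continuing in small steps.

```bash

python3 -m handwheel '[{"translation":[0,0,1],"roll":0},{"translation":[0,0,3],"roll":0},{"translation":[0,0,3],"roll":0}]' | grep -E "pos|force";python3 rim.py
python3 -m handwheel '[{"translation":[0,0,1],"roll":0},{"translation":[0,0,3],"roll":0},{"translation":[0,0,3],"roll":0}]'| grep -E "pos|force";python3 rim.py
python3 -m handwheel '[{"translation":[0,0,1],"roll":0},{"translation":[0,0,3],"roll":0},{"translation":[0,0,3],"roll":0}]'| grep -E "pos|force";python3 rim.py
```

```text
ee_pos: [0.5266, -0.2365, 0.0312]
contact_force: [-0.2, 0.4, 0.1]
21 [ 0.5266 -0.2365  0.0313] F [ 0.6  0.5 -0. ] M [-0.04  0.01  0.04] pred rim row [(0.067, np.float64(265.5)), (0.064, np.float64(263.4)), (0.06, np.float64(260.7)), (0.055, np.float64(257.6)), (0.05, np.float64(254.6))]
col mean rows 222..: [36, 39, 43, 46, 49, 49, 49, 49, 49, 49, 49, 49, 49, 49, 49, 49, 49, 49, 49, 50, 50, 35, 18, 17, 17, 16, 17]
ee_pos: [0.5267, -0.2365, 0.0283]
contact_force: [0.2, -0.1, 0.8]
22 [ 0.5267 -0.2365  0.0284] F [ 0.9 -0.2  1.1] M [ 0.01 -0.03 -0.02] pred rim row [(0.067, np.float64(267.4)), (0.064, np.float64(265.3)), (0.06, np.float64(262.5)), (0.055, np.float64(259.3)), (0.05, np.float64(256.2))]
col mean rows 222..: [36, 38, 41, 45, 47, 49, 49, 49, 49, 49, 49, 49, 49, 49, 50, 50, 49, 49, 49, 50, 51, 47, 28, 17, 16, 17, 16]
ee_pos: [0.5268, -0.2366, 0.0254]
contact_force: [-0.7, -0.2, 3.1]
23 [ 0.5268 -0.2366  0.0255] F [-0.8 -0.2  3.1] M [ 0.03  0.07 -0.05] pred rim row [(0.067, np.float64(269.3)), (0.064, np.float64(267.1)), (0.06, np.float64(264.3)), (0.055, np.float64(260.9)), (0.05, np.float64(257.7))]
col mean rows 222..: [35, 36, 39, 43, 46, 49, 50, 49, 49, 50, 49, 49, 50, 49, 50, 50, 49, 49, 49, 49, 50, 45, 27, 17, 18, 18, 16]
```

Contact: Fz is 3.1 N and the rim has stopped moving. The real tip is about 38 mm above the reported TCP. I'll press another 13 mm (limit 25 N; the stop is cushioned).

```bash

python3 -m handwheel '[{"translation":[0,0,2],"roll":0},{"translation":[0,0,4],"roll":0},{"translation":[0,0,6],"roll":0},{"translation":[0,0,7],"roll":0}]' | grep -E "pos|force"
python3 -m handwheel '[{"translation":[0,0,2],"roll":0},{"translation":[0,0,4],"roll":0},{"translation":[0,0,6],"roll":0},{"translation":[0,0,6],"roll":0}]' | grep -E "pos|force";python3 rim.py
```

```text
ee_pos: [0.5268, -0.2365, 0.0183]
contact_force: [-0.4, -0.5, 3.0]
ee_pos: [0.5267, -0.2365, 0.0122]
contact_force: [0.3, 0.0, 2.0]
24 [ 0.5268 -0.2365  0.0124] F [ 0.1 -0.6  2.7] M [-0.05 -0.08  0.06] pred rim row [(0.067, np.float64(279.8)), (0.064, np.float64(277.2)), (0.06, np.float64(274.0)), (0.055, np.float64(270.2)), (0.05, np.float64(266.5))]
col mean rows 222..: [58, 44, 36, 37, 37, 40, 43, 47, 49, 50, 50, 50, 50, 50, 50, 50, 50, 50, 50, 50, 50, 44, 26, 18, 17, 17, 16]
```

```bash

python3 -m handwheel '[{"translation":[0,0,-8],"roll":0},{"translation":[0,0,-30],"roll":0},{"translation":[0,0,-50],"roll":0},{"translation":[0,0,-57],"roll":0},{"translation":[0,0,-57],"roll":0}]' | grep -E "pos|force"; python3 rim.py
python3 -m handwheel '[{"translation":[0,0,-40],"roll":0},{"translation":[10,15,-80],"roll":0},{"translation":[25,50,-100],"roll":0},{"translation":[42,85,-100],"roll":0},{"translation":[59,120,-100],"roll":0},{"translation":[76,155,-100],"roll":0},{"translation":[93,190,-100],"roll":0},{"translation":[110,225,-100],"roll":0},{"translation":[127,260,-100],"roll":0},{"translation":[144,295,-100],"roll":0}]' | grep -E "pos|force"
python3 -m handwheel '[{"translation":[17,35,0],"roll":0},{"translation":[34,70,0],"roll":0},{"translation":[46,95,0],"roll":0},{"translation":[46,95,0],"roll":0},{"translation":[46,95,0],"roll":0}]' | grep -E "pos|force"; python3 look.py middle
```

```text
ee_pos: [0.5277, -0.237, 0.0715]
contact_force: [0.1, -0.1, 0.7]
25 [ 0.527  -0.2367  0.0701] F [-0.7  0.2 -0.2] M [-0.03  0.01  0.03] pred rim row [(0.067, np.float64(240.2)), (0.064, np.float64(238.8)), (0.06, np.float64(237.0)), (0.055, np.float64(234.8)), (0.05, np.float64(232.7))]
col mean rows 222..: [49, 49, 49, 49, 48, 46, 30, 16, 18, 16, 16, 16, 16, 15, 16, 15, 15, 16, 15, 15, 16, 16, 17, 17, 16, 17, 17]
ee_pos: [0.4746, 0.0894, 0.1684]
contact_force: [-0.1, -1.0, 0.2]
ee_pos: [0.459, 0.1929, 0.1684]
contact_force: [0.8, 0.6, -0.3]
[0.4593 0.192  0.1685] [ 0.148  0.989 -0.    -0.001] 0.0007254163758498967 [-0.38 -0.77 -0.86]
0.77 [0.4412 0.2872 0.0679] pix [416. 176.] tool mm [ 45.1  85.9 100.6]
0.57 [0.3259 0.2778 0.0678] pix [373.  38.] tool mm [152.6  43.1 100.8]
0.52 [0.7416 0.3201 0.0687] pix [503. 429.] tool mm [-232.5  205.4   99.3]
0.92 [0.2987 0.3176 0.0018] pix [397.  10.] tool mm [190.2  73.2 166.9]
0.9 [0.756  0.3675 0.0011] pix [516. 387.] tool mm [-232.4  255.   166.8]
0.84 [4.916e-01 2.754e-01 2.000e-04] pix [399. 215.] tool mm [ -6.6  89.4 168.2]
0.84 [0.5677 0.4529 0.0021] pix [571. 234.] tool mm [-27.4 281.4 166.1]
```

View pics/wrist_middle.png

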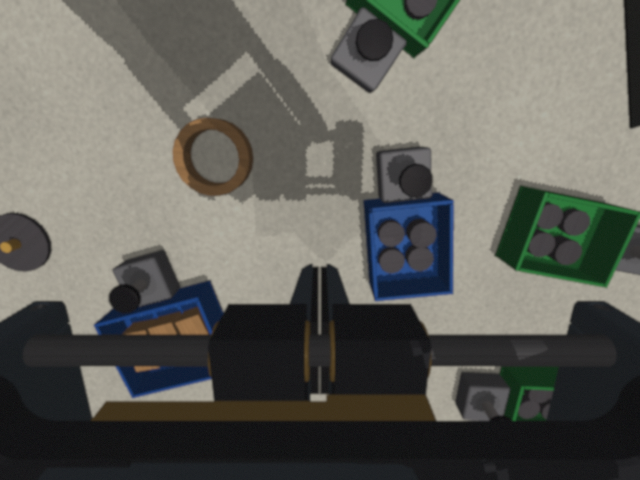

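Narrow pin confirmed down: the released rim is at row 234, which puts the head at about 0.053, a stem travel of roughly 14 mm. In this view the blue bin_middle's pin is at (416,180), next to the blue tray at (410,245). The green ones at (375,40), (620,240) and (500,400) stay untouched. Moving over the blue pin.

```bash

python3 -m handwheel '[{"translation":[15,30,0],"roll":0},{"translation":[30,60,0],"roll":0},{"translation":[43,86,0],"roll":0},{"translation":[43,86,30],"roll":0},{"translation":[43,86,60],"roll":0},{"translation":[43,86,85],"roll":0},{"translation":[43,86,88],"roll":0},{"translation":[43,86,88],"roll":0},{"translation":[43,86,88],"roll":0}]' | grep -E "pos|force"; python3 look.py middle 2
python3 - <<'E'
import cv2,numpy as np
i=cv2.imread("pics/wrist_middle2.png");g=cv2.cvtColor(i,cv2.COLOR_BGR2GRAY)
print("rows",g[210:264:3,312:325].mean(1).astype(int).tolist());print("row248 cols",g[244:250,270:370:4].mean(0).astype(int).tolist())
E
```

```text
ee_pos: [0.445, 0.2866, 0.0825]
contact_force: [0.2, -0.9, 1.0]
[0.4453 0.287  0.083 ] [0.149 0.989 0.001 0.001] 0.00038049758273699466 [ 0.93 -0.14  0.98]
0.95 [0.4444 0.2853 0.0672] pix [316. 257.] tool mm [ 0.4 -1.9 15.8]
0.91 [0.3227 0.2773 0.0664] pix [242.  74.] tool mm [114.3 -45.4  16.4]
0.74 [0.4928 0.2773 0.0017] pix [324. 282.] tool mm [-48.1   4.7  81.4]
0.64 [0.2952 0.3172 0.0045] pix [298.  29.] tool mm [152.4 -15.5  78.3]
rows [46, 63, 65, 60, 53, 54, 53, 53, 52, 24, 20, 17, 17, 18, 17, 18, 16, 16]
row248 cols [146, 146, 148, 145, 133, 58, 53, 48, 18, 16, 17, 18, 17, 16, 18, 17, 19, 71, 86, 92, 84, 117, 106, 129, 143]
```

Aligned within 2 mm: the head spans columns 301–337 and the tip is at 318. Now descend and press in stages.

```bash

python3 -m handwheel '[{"translation":[0,0,15],"roll":0},{"translation":[0,0,35],"roll":0},{"translation":[0,0,47],"roll":0},{"translation":[0,0,49],"roll":0},{"translation":[0,0,52],"roll":0},{"translation":[0,0,55],"roll":0},{"translation":[0,0,57],"roll":0},{"translation":[0,0,58],"roll":0},{"translation":[0,0,58],"roll":0}]' | grep -E "pos|force"
python3 -m handwheel '[{"translation":[0,0,2],"roll":0},{"translation":[0,0,4],"roll":0},{"translation":[0,0,6],"roll":0}]' | grep -E "pos|force"
python3 -m handwheel '[{"translation":[0,0,2],"roll":0},{"translation":[0,0,4],"roll":0},{"translation":[0,0,6],"roll":0},{"translation":[0,0,6],"roll":0}]' | grep -E "pos|force"
```

```text
ee_pos: [0.4446, 0.2872, 0.0239]
contact_force: [0.3, -0.4, 3.0]
ee_pos: [0.4446, 0.2872, 0.0176]
contact_force: [1.1, -0.0, 3.5]
ee_pos: [0.4441, 0.2869, 0.0111]
contact_force: [1.1, 1.3, 2.5]
```

```bash

python3 -m handwheel '[{"translation":[0,0,-8],"roll":0},{"translation":[0,0,-35],"roll":0},{"translation":[0,0,-65],"roll":0},{"translation":[0,0,-72],"roll":0},{"translation":[0,0,-72],"roll":0},{"translation":[0,0,-72],"roll":0}]' | grep -E "pos|force"; python3 look.py middle 3 | head -2
python3 - <<'E'
import cv2
for k in "23":
    g=cv2.cvtColor(cv2.imread(f"pics/wrist_middle{k}.png"),cv2.COLOR_BGR2GRAY);print("rows222",g[222:256:1,312:325].mean(1).astype(int).tolist())
E
python3 -m handwheel '[{"translation":[0,0,-35],"roll":0},{"translation":[-10,-15,-70],"roll":0},{"translation":[-25,-45,-85],"roll":0},{"translation":[-43,-80,-85],"roll":0},{"translation":[-60,-115,-85],"roll":0},{"translation":[-78,-150,-85],"roll":0},{"translation":[-96,-185,-85],"roll":0},{"translation":[-98,-190,-85],"roll":0},{"translation":[-98,-190,-85],"roll":0},{"translation":[-98,-190,-85],"roll":0}]' | grep -E "pos|force"; python3 look.py wide
```

```text
ee_pos: [0.444, 0.2869, 0.0836]
contact_force: [0.6, -0.3, -0.1]
[0.4435 0.2866 0.0829] [ 0.149  0.989 -0.    -0.   ] 0.0007503727963521518 [-0.41 -1.01 -0.25]
0.67 [0.4445 0.2874 0.051 ] pix [319. 249.] tool mm [-0.7  1.1 31.9]
rows222 [53, 54, 53, 54, 53, 53, 53, 53, 53, 53, 53, 53, 52, 47, 37, 24, 18, 19, 20, 19, 18, 17, 17, 18, 17, 18, 17, 18, 17, 17, 17, 17, 16, 18]
rows222 [55, 54, 53, 54, 53, 53, 53, 51, 45, 32, 22, 19, 20, 19, 18, 16, 17, 17, 18, 19, 17, 17, 17, 17, 17, 17, 17, 16, 16, 16, 17, 17, 16, 17]
ee_pos: [0.4815, 0.0766, 0.1678]
contact_force: [0.1, 0.7, -0.8]
[0.4815 0.0773 0.1679] [ 0.149  0.989 -0.    -0.001] 0.00033413411149293206 [-0.81  0.49 -1.18]
0.75 [ 0.4757 -0.0165  0.07  ] pix [220. 249.] tool mm [-22.2 -91.3  97.9]
0.75 [ 0.5241 -0.0162 -0.001 ] pix [253. 267.] tool mm [-68.4 -76.7 168.9]
0.73 [ 0.4935  0.2776 -0.0018] pix [503. 164.] tool mm [ 47.3 195.  169.7]
```

Middle pin is down: the rim moved up 5 px and the head now reads 0.051. Now the wide bin's pin.

```bash

python3 -m handwheel '[{"translation":[-7,-30,0],"roll":0},{"translation":[-14,-60,0],"roll":0},{"translation":[-20,-87,0],"roll":0},{"translation":[-20,-87,30],"roll":0},{"translation":[-20,-87,60],"roll":0},{"translation":[-20,-87,82],"roll":0},{"translation":[-20,-87,85],"roll":0},{"translation":[-20,-87,85],"roll":0},{"translation":[-20,-87,85],"roll":0}]' | grep -E "pos|force"; python3 look.py wide 2
python3 - <<'E'
import cv2
g=cv2.cvtColor(cv2.imread("pics/wrist_wide2.png"),cv2.COLOR_BGR2GRAY)
print("rows222",g[222:256,312:325].mean(1).astype(int).tolist());print("cols270",g[246:252,270:370:4].mean(0).astype(int).tolist())
E
```

```text
ee_pos: [0.476, -0.0119, 0.0844]
contact_force: [0.5, 0.4, 0.1]
[ 0.4764 -0.012   0.0848] [0.148 0.989 0.    0.001] -2.1774520157874793e-05 [-0.11  1.09  0.04]
0.78 [ 0.4757 -0.0165  0.0681] pix [312. 258.] tool mm [-0.7 -4.5 16.7]
0.94 [ 0.52   -0.0144  0.0018] pix [330. 276.] tool mm [-42.3  10.5  83.1]
rows222 [53, 52, 52, 52, 52, 52, 52, 52, 52, 51, 48, 40, 27, 18, 19, 20, 19, 18, 17, 17, 18, 18, 17, 16, 17, 16, 16, 16, 16, 16, 17, 16, 16, 16]
cols270 [147, 147, 144, 145, 142, 77, 60, 35, 16, 17, 16, 17, 17, 15, 17, 18, 18, 51, 95, 96, 92, 62, 45, 37, 31]
```

View pics/wrist_wide2.png

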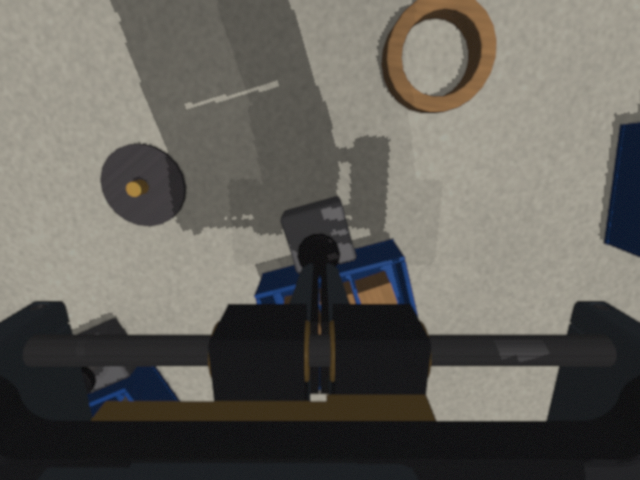

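The wide pin's head at (319,250) is centred on the tip, and the ring and disc are clear. Press.

```bash

python3 -m handwheel '[{"translation":[0,0,15],"roll":0},{"translation":[0,0,35],"roll":0},{"translation":[0,0,49],"roll":0},{"translation":[0,0,51],"roll":0},{"translation":[0,0,54],"roll":0},{"translation":[0,0,57],"roll":0},{"translation":[0,0,59],"roll":0},{"translation":[0,0,60],"roll":0},{"translation":[0,0,60],"roll":0}]' | grep -E "pos|force"
python3 -m handwheel '[{"translation":[0,0,2],"roll":0},{"translation":[0,0,4],"roll":0},{"translation":[0,0,6],"roll":0}]' | grep -E "pos|force"
python3 -m handwheel '[{"translation":[0,0,2],"roll":0},{"translation":[0,0,4],"roll":0},{"translation":[0,0,6],"roll":0},{"translation":[0,0,6],"roll":0}]' | grep -E "pos|force"
python3 -m handwheel '[{"translation":[0,0,-8],"roll":0},{"translation":[0,0,-35],"roll":0},{"translation":[0,0,-65],"roll":0},{"translation":[0,0,-72],"roll":0},{"translation":[0,0,-72],"roll":0},{"translation":[0,0,-72],"roll":0}]' | grep -E "pos|force"; python3 look.py wide 3
python3 - <<'E'
import cv2
g=cv2.cvtColor(cv2.imread("pics/wrist_wide3.png"),cv2.COLOR_BGR2GRAY);print("rows222",g[222:256,312:325].mean(1).astype(int).tolist())
E
```

```text
ee_pos: [0.4761, -0.0125, 0.0241]
contact_force: [0.5, 0.4, 3.5]
ee_pos: [0.476, -0.0125, 0.0177]
contact_force: [1.9, 0.5, 2.9]
ee_pos: [0.4752, -0.0125, 0.0111]
contact_force: [2.0, -0.0, 1.8]
ee_pos: [0.4752, -0.0125, 0.0836]
contact_force: [0.3, 0.2, -1.0]
[ 0.4747 -0.0124  0.0829] [ 0.149  0.989 -0.    -0.   ] 0.0001732152562169621 [ 0.15  0.23 -1.15]
0.68 [ 0.476  -0.0153  0.0505] pix [315. 251.] tool mm [-2.1 -2.3 32.4]
0.97 [ 0.5237 -0.0158 -0.0014] pix [331. 279.] tool mm [-47.9  11.2  84.3]
0.59 [ 0.4716 -0.0132  0.0547] pix [316. 246.] tool mm [ 2.7 -1.6 28.2]
rows222 [53, 53, 52, 52, 52, 48, 40, 28, 20, 19, 20, 19, 17, 18, 16, 17, 16, 17, 17, 17, 16, 17, 17, 16, 17, 17, 16, 17, 17, 16, 16, 16, 17, 16]
```

All three are pressed. I'll retreat upward and run a final check of all poses.

```bash

python3 -m handwheel '[{"translation":[0,0,-35],"roll":0},{"translation":[0,0,-75],"roll":0},{"translation":[0,20,-115],"roll":0},{"translation":[0,55,-150],"roll":0},{"translation":[0,90,-170],"roll":0},{"translation":[0,120,-170],"roll":0},{"translation":[0,130,-170],"roll":0},{"translation":[0,130,-170],"roll":0},{"translation":[0,130,-170],"roll":0}]'
python3 - <<'E'
from station import *
import cv2,numpy as np
for n in("top","scene"):
    p=get_image(n);cv2.imwrite(f"pics/{n}_end.png",p["color"][:,:,::-1])
    for t in("pin_narrow_top","pin_middle_top","pin_wide_top","bin_narrow","bin_middle","bin_wide","disc","tape","carton","bottle"):
        print(n,t,[(round(d["p"],2),np.round(d["location"],3).tolist()) for d in pinpoint(p,t)])
E
```

```text
clock: 20.03
ee_pos: [0.5129, 0.1117, 0.252]
tcp_rot: [0.148, 0.989, -0.001, -0.001]
contact_force: [-1.4, -0.2, -0.4]
width: 0.0005
top pin_narrow_top [(0.66, [0.525, -0.238, 0.055])]
top pin_middle_top [(0.72, [0.746, 0.321, 0.071]), (0.55, [0.592, 0.498, 0.066]), (0.49, [0.444, 0.288, 0.047]), (0.49, [0.326, 0.279, 0.071])]
top pin_wide_top []
top bin_narrow [(0.67, [0.577, -0.229, -0.002])]
top bin_middle [(0.82, [0.492, 0.275, -0.001]), (0.73, [0.759, 0.365, 0.001]), (0.7, [0.569, 0.455, -0.0]), (0.63, [0.291, 0.314, -0.002])]
top bin_wide [(0.22, [0.578, -0.226, -0.002])]
top disc [(0.76, [0.397, -0.136, -0.0])]
top tape []
top carton [(0.85, [0.783, 0.134, -0.002])]
top bottle [(0.93, [0.774, -0.121, 0.001])]
scene pin_narrow_top [(0.62, [0.526, -0.236, 0.054])]
scene pin_middle_top [(0.66, [0.586, 0.498, 0.068]), (0.63, [0.447, 0.286, 0.048]), (0.5, [0.329, 0.278, 0.068]), (0.47, [0.743, 0.314, 0.073])]
scene pin_wide_top [(0.42, [0.47, -0.008, 0.048])]
scene bin_narrow [(0.97, [0.574, -0.228, 0.002])]
scene bin_middle [(0.78, [0.296, 0.315, 0.003]), (0.69, [0.492, 0.274, -0.002]), (0.62, [0.574, 0.454, 0.005]), (0.61, [0.755, 0.364, -0.005])]
scene bin_wide [(0.67, [0.521, -0.01, 0.002])]
scene disc [(0.57, [0.398, -0.14, 0.001])]
scene tape [(0.76, [0.378, 0.11, 0.001])]
scene carton [(0.72, [0.785, 0.136, -0.002]), (0.5, [0.491, 0.276, -0.004])]
scene bottle [(0.94, [0.774, -0.121, 0.002])]
```

View pics/scene_end.png

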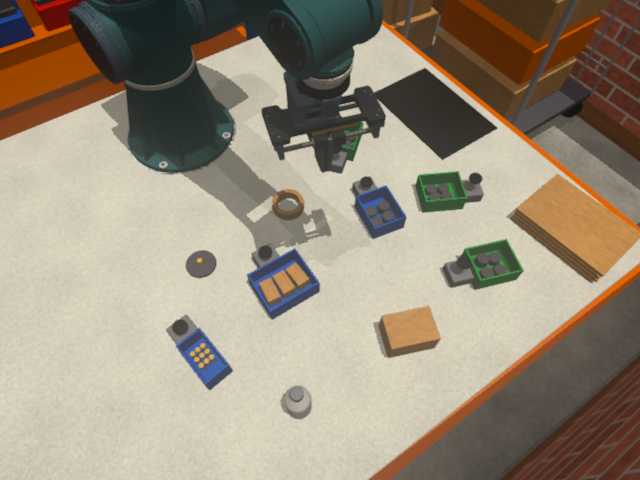

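The final view shows the arm clear and high. The pins are lowered at (181,327), (265,252) and (366,184), and everything is in its original place.

```bash
python3 -c "from station import *;print(sign_off())"
```

```text
the job is handed in; nothing more can be done
None
```

I pressed the check pins on the three blue bins in the order narrow, middle, wide, at about 3 N each. The job was handed in at about 20 s of the 48 s allowed; sign_off gives no verdict.

- **Pins:** Final readings put the heads at about 0.054 m (narrow), 0.048 m (middle) and 0.048–0.054 m (wide). They stood at 0.067–0.068 m before, so each is roughly 13–19 mm down, past the 9 mm half-stroke.
- **Surroundings:** Bins and bystanders read within about 5 mm of where they started, which is within detector accuracy. The green look-alikes were not touched, and the arm finished clear, with the reported TCP at z = 0.25 m.
- **What disagreed:** The closed fingertips end about 38 mm above the reported TCP, not at it. My first press on the narrow pin therefore touched nothing: there was no force and the head did not move. I found contact by stepping down and watching force and image, then used that offset for the other two pins.
- **Gaps in the last check:** The top camera did not detect the wide pin or the tape ring and gave only a false weak match for the wide bin, so those three rest on the scene camera, with a wrist reading for the wide pin and bin.

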